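# Shut the clean tube, then unscrew the lapping-paste jar

### The arm

A 6-joint arm with a two-finger parallel gripper is mounted at the origin on a cart in front of the work surface, level with it; the furniture and walls round the work are solid. World frame = base frame: x ahead of the robot, y to its left, z up, the work surface at z = 0. Lengths are in m, angles in degrees, forces in N, time in s.
With the tool pointing down it reaches from about 0.4 to 0.825 m from the base axis. Payload 7 kg.
Tool frame: the origin (TCP) lies midway between the tips of the shut fingers; the grasp point (between the pads) lies 19 mm behind it; z points along the fingers, y is the line along which they close (so a half turn about z gives the same grasp; the last joint's range is limited). The gripper opens to 88 mm and grips with 3 to 60 N. Pads are 19 mm wide; open, the fingers measure 130 mm over their backs; the gripper's body (78 mm by 193 mm) begins 47 mm behind the grasp point.
Start: joints at [87.955, 20.546, 0.682, 0, -70.136, -16.507], TCP at [0.215, 0.64, 0.227] pointing down, gripper open.
Joint ranges: [-176.03, 176.03], [-82.01, 121.73], [-58.28, 71.71], [-173.87, 95.51], [-174.79, -0.11], [-173.66, 173.66]. Speed limits (degrees/s): [136.94, 136.94, 172.46, 180, 180, 180].

### API

Orientations are given as a 3x3 rotation matrix whose columns are the frame's x, y, z axes.
In Python, from rig import robot gives the robot as it stands. Calls block until the motion is done:
- robot.goto(position, orientation): joint-space move of the TCP to a pose.
- robot.servo_line(position, ori=None, speed=0.15): straight line of the TCP; ori=None keeps the orientation; speed is the mean speed in m/s.
- robot.movej(angles): joint-space move.
- robot.move_gripper(opening): opening from 0.0 (shut) to 1.0 (fully open); the grip force is fixed at half the most; returns when the fingers have stopped.
- robot.dwell(seconds).
- robot.ik(position, orientation): joint angles nearest the present ones, or None.
- robot.grab_frame(name): name is "side" or "top"; returns (picture, depth): 400x640x3 uint8, red, green, blue; 400x640 float32, m along the optical axis (not along the pixel's ray), 0 where there is no reading.
- robot.camera_info(name): a dict with "vfov" (degrees; the focal length in pixels is half the picture's height over the tangent of half this angle, whatever the lens; pixels are square), "cx", "cy" (the principal point, pixels), "view" (4x4, takes a point from world to camera coordinates). Camera axes: x right, y down, z forward; pixel columns grow to the right and rows downward; lengths in m; the calibration is good to about 2 mm. A picture is of the moment at which its call begins. camera_info takes no time and is no camera call.
A pose or a line that the arm cannot do raises robot.Unreachable and nothing moves.
- robot.job_done(): hands the job in; it is judged then, once.
Readings, each from a call of its own:
- robot.read_t(): time.
- robot.read_qpos(): joint angles.
- robot.read_qvel(): joint speeds.
- robot.read_effort(): joint torques, N m.
- robot.read_position(): TCP position.
- robot.read_tcp_rot(): TCP orientation.
- robot.read_force(): force on the tool from outside, world axes, zero at the start.
- robot.read_ft_torque(): the same for the moment, N m.
- robot.read_grip_width(): opening from 0.0 (shut) to 1.0 (fully open).
- robot.read_finger_force(): force on a finger pad.
Only numpy, scipy, OpenCV 4.12 (cv2) and the standard library are available. Lean on these libraries where they do the work, as an engineer would, in place of code of your own. Each camera call takes 0.05 s, during which the arm holds its last target. There are 200 camera calls.

### The job

We need the abrasive lapping paste, but first keep the clean bearing balls safe: one of the three flip-cap tubes in the rack has been left open, so press its cap fully shut. Then unscrew the tight lid of the square jar (anticlockwise, the bench holder braces the jar against turning) until its thread lets go, and lift it off without pulling the jar up. Finish while holding the lid level just above the jar's mouth, clear of it by a finger's breadth or two; do not put it down or let go, and leave the other things on the bench where they are.

Things in the scene. Friction and masses are not known exactly. Their poses are not given: they have to be found in the camera images.
- holder: aluminium bench holder fixed to the table: flange 78 x 128 x 6 mm with a square open socket 78 x 78 mm outside, 66 x 66 mm inside, walls 26 mm high, socket floor 6 mm above the table. Origin: centre of its underside, on the table; z up, x and y along the socket's sides. It stops the jar from turning but not from being lifted out
- holder_floor (a point): centre of the socket's floor, 6 mm above the table, where the jar stands
- jar: grey square jar, 64 x 64 mm, loose in the holder's socket with 1 mm play on each side; body 64 mm high, shoulder to 70 mm, round neck of 39 mm diameter up to the rim at 89 mm; weighs about 0.6 kg with its contents. Origin: centre of its underside; z up
- jar_mouth (a point): centre of the jar's rim, 89 mm above the jar's underside. A springy rubber seal ring of 38 mm diameter on the rim stands 8 mm proud when the lid is off; the closed lid squeezes it down to 3 mm with about 14 N, which makes the lid tight
- lid: black round ribbed screw lid, 58 mm diameter (59 over the ribs), 32 mm high, about 80 g: the upper 14 mm is a solid grip, below it a hollow skirt 18 mm deep. Origin: centre of its lower edge, 74 mm above the jar's underside (15 mm below the rim) when tight; z up. It may be gripped at any yaw
- lid_top (a point): centre of the lid's flat top, 32 mm above its lower edge. Thread: turned anticlockwise from above the lid climbs about 2.6 mm and is free after about 1.1 rad; from there to about 1.7 rad it lifts straight off and the seal nudges it up. Turning takes up to about 0.8 N m; one grasp is enough. Turned less, it still hangs in the thread and pulls the jar up
- rack: white rack block 50 x 160 x 40 mm, fixed to the table; origin: centre of its underside; the three tubes stand in a row along its y axis, 50 mm apart. x is the direction from the tubes' front towards their hinges (away from the robot at yaw 0)
- tube_1: clear tube with steel balls, 22 mm diameter, fixed in the rack. Origin: on its axis at the rack's top face; its mouth is 38 mm above the origin; axes as the rack's. The hinge of its cap lies at x = +14.5 mm, z = 38 mm and runs along y; so for all three tubes
- tube_2: tube like tube_1; which tube stands in which place of the rack varies
- tube_3: tube like tube_1; which tube stands in which place of the rack varies
- cap_1 (a joint): white flip cap of tube_1, a disc of 25 mm diameter, 5 mm thick, with a small front lip (reaches 31 mm from the hinge): angle in rad, 0 = flat shut (its top then 43 mm above the rack's top), 1.57 = upright, up to 2.1 = leaning back. It stays at any angle (stiff hinge, 0.015 N m, about 1 N at the edge), has no snap, and stops at 0
- cap_2 (a joint): the same for tube_2
- cap_3 (a joint): the same for tube_3
- bronze_bush: bystander: flanged bronze bush, 34 mm diameter, 29 mm high; origin centre of underside
- loupe: bystander: black eye loupe, 33 mm diameter, 32 mm high; origin centre of underside
- spur_gear: bystander: steel spur gear lying flat, 49 mm diameter, 18 mm high; origin centre of underside
- hex_bolt: bystander: steel hexagon bolt lying down, 22 x 54 x 19 mm; origin centre of underside
Not all that is in view belongs to the job. Leave any blue or pink look-alike of the lid alone.

How it is judged:
By the outcome, as a careful person would: the job done as asked, in the order asked, and still so for the second after the job is handed in, while the arm keeps its last pose, push and grip.
It also fails if it takes over 51 s, if anything falls off the work surface, if the arm or the gripper's body presses on something with over 40 N, if the wrist force passes 120 N, or if a joint passes its speed limit or range.

## Working session

There is one attempt and no reset: what is moved stays moved. The work goes in short steps, each a Python script; the robot and the scene stay as the last script left them, time stands still between calls to the robot, and variables do not carry over. Pictures are saved under pics/ and viewed, at most 10 in all, crops included, and the job is handed in when it is done.

```bash
mkdir -p pics; cat > h.py <<'E'
import numpy as np, cv2
from rig import robot
def snap(n):
    p,d=robot.grab_frame(n); return p,d,robot.camera_info(n)
def pts(d,i):
    f=d.shape[0]/2/np.tan(np.radians(i["vfov"])/2)
    v,u=np.mgrid[:d.shape[0],:d.shape[1]]
    c=np.stack([(u-i["cx"])/f*d,(v-i["cy"])/f*d,d,np.ones_like(d)],-1)
    w=c@np.linalg.inv(np.array(i["view"])).T
    w=w[...,:3]; w[d<=0]=np.nan; return w
def save(n,p): cv2.imwrite(f"pics/{n}.png",p[...,::-1])
def down(yaw):  # tool y axis at yaw(deg)+90
    a=np.radians(yaw);c,s=np.cos(a),np.sin(a)
    return np.array([[c,s,0],[s,-c,0],[0,0,-1.]])
E
python3 - <<'E'
from h import *
for n in("side","top"):
    p,d,i=snap(n); save(n,p); np.savez(n+".npz",p=p,d=d,w=pts(d,i)); print(n,i, (d>0).mean())
print(robot.read_t(),robot.read_tcp_rot())
E
```

```text
side {'vfov': 50.81577295895511, 'cx': 321.9418152434545, 'cy': 203.0446071421373, 'view': array([[-0.9755297 , -0.21935436,  0.01501536,  0.55466196],
       [-0.09744024,  0.37010279, -0.92386651,  0.15280069],
       [ 0.19709692, -0.90272232, -0.3824202 ,  0.82331073],
       [ 0.        ,  0.        ,  0.        ,  1.        ]])} 0.99604296875
top {'vfov': 50.63449240352388, 'cx': 329.11323559710326, 'cy': 209.11101994417902, 'view': array([[ 0.01579092, -0.99972412, -0.01738741, -0.02384967],
       [-0.9907264 , -0.01329703, -0.13521976,  0.56643308],
       [ 0.13495126,  0.01936141, -0.99066306,  1.01369057],
       [ 0.        ,  0.        ,  0.        ,  1.        ]])} 0.99603515625
0.1 [[ 9.48007526e-01 -3.18247738e-01 -3.28635836e-04]
 [-3.18247870e-01 -9.48006404e-01 -1.46674147e-03]
 [ 1.55238278e-04  1.49506961e-03 -9.99998870e-01]]
```

View pics/top.png

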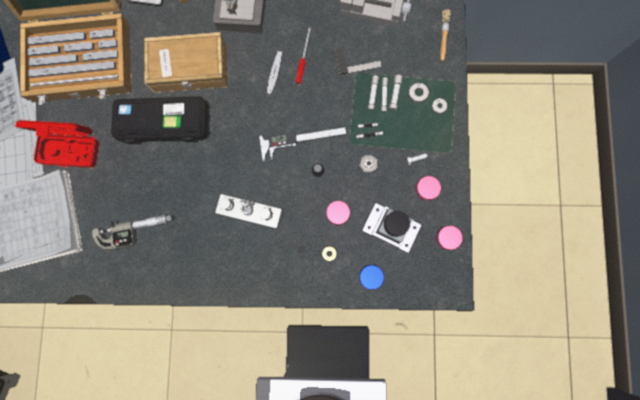

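View pics/side.png

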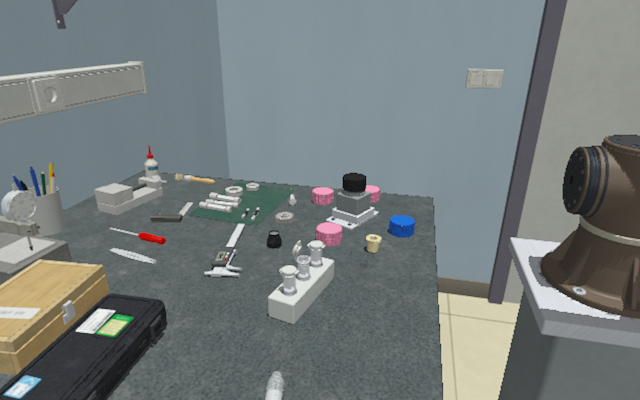

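The top view shows the rack at (248,210), with its middle tube (247,207) seemingly open. The black lid on the square jar in its holder is at (397,223). The pink (338,212), (429,188), (450,238) and blue (372,277) discs are look-alikes to leave alone. The side view shows a raised cap near (297,248). I'll confirm with one enlarged crop and measure.

```bash
python3 - <<'E'
from h import *
S=np.load("side.npz");T=np.load("top.npz")
a=cv2.resize(S["p"][230:320,262:342],(400,450),interpolation=2)
b=cv2.resize(T["p"][185:260,205:285],(400,375),interpolation=2)
c=np.zeros((450,800,3),np.uint8); c[:,:400]=a; c[:375,400:]=b; save("crop",c)
w,p=T["w"],T["p"].astype(int)
def roi(u0,u1,v0,v1):
    m=np.zeros(p.shape[:2],bool);m[v0:v1,u0:u1]=1;return m
def rect(m):
    q=w[m][:,:2].astype(np.float32); r=cv2.minAreaRect(q*1000); return np.round(r[0],1),np.round(r[1],1),round(r[2],1),len(q)
z=w[...,2]
m=roi(205,290,185,235)&(z>.03)&(z<.05)&(p.min(-1)>150); print("rack",rect(m),np.median(z[m]))
m=roi(205,290,185,235)&(z>.065)
n,l,st,ce=cv2.connectedComponentsWithStats(m.astype(np.uint8))
for k in range(1,n): 
    q=w[l==k]; print("tube",ce[k],st[k],q.mean(0).round(4),q.min(0).round(4),q.max(0).round(4), np.median(q,0).round(4))
m=roi(370,430,195,255)&(z>.10); q=w[m]; print("lid",m.sum(),np.median(z[m]),q.min(0),q.max(0),cv2.minEnclosingCircle((q[:,:2]*1000).astype(np.float32)))
m=roi(355,430,195,255)&(z>.003)&(z<.012)&(p.min(-1)>120); print("flange",rect(m),np.median(z[m]))
# side
ws,ps=S["w"],S["p"]; zs=ws[...,2]
m=np.zeros(zs.shape,bool);m[235:320,262:342]=1
m&=(zs>.07)&(zs<.13)
n,l,st,ce=cv2.connectedComponentsWithStats(m.astype(np.uint8))
for k in range(1,n):
    q=ws[l==k]; print("Stube",ce[k],len(q),q.min(0).round(4),q.max(0).round(4), np.median(q,0).round(4))
m=np.zeros(zs.shape,bool);m[170:200,335:372]=1
m&=(zs>.085)&(zs<.125)&(ps.max(-1)<70); q=ws[m]; print("Slid",len(q),q.min(0),q.max(0))
E
```

```text
rack (array([559.9, 186.8]), array([159.3,  49.7]), 76.8, 818) 0.038103990240574315
tube [225.         203.78899083] [220 197  11  14 109] [0.5706 0.234  0.08  ] [0.5555 0.2228 0.065 ] [0.5875 0.246  0.0868] [0.57   0.2338 0.0807]
tube [245.2183908  206.26436782] [240 201  11  13  87] [0.5644 0.1838 0.0852] [0.549  0.1717 0.0651] [0.5772 0.1966 0.108 ] [0.5661 0.1828 0.0846]
tube [264.7961165  213.63106796] [260 207  11  14 103] [0.548  0.1372 0.0802] [0.5325 0.126  0.0704] [0.5644 0.1492 0.0856] [0.5474 0.1369 0.0804]
lid 511 0.11094273914351893 [ 0.49736033 -0.20372863  0.10018078] [ 0.55453964 -0.14633226  0.11625552] ((525.9177856445312, -175.25099182128906), 29.61155891418457)
flange (array([ 525.9, -175.3]), array([127.8,  78.3]), 64.8, 477) 0.005192584118320909
Stube [299.18181818 255.03181818] 220 [0.5502 0.1788 0.0701] [0.5795 0.2021 0.1086] [0.5691 0.1917 0.0783]
Stube [315.22516556 246.48344371] 151 [0.5341 0.1265 0.0705] [0.5658 0.1559 0.0847] [0.5495 0.1465 0.0816]
Stube [288.18367347 272.18367347] 196 [0.5564 0.2255 0.0702] [0.5883 0.2509 0.0845] [0.5717 0.2431 0.0818]
Slid 367 [ 0.49896717 -0.19739424  0.08505313] [ 0.5540629  -0.14048825  0.11417513]
```

View pics/crop.png

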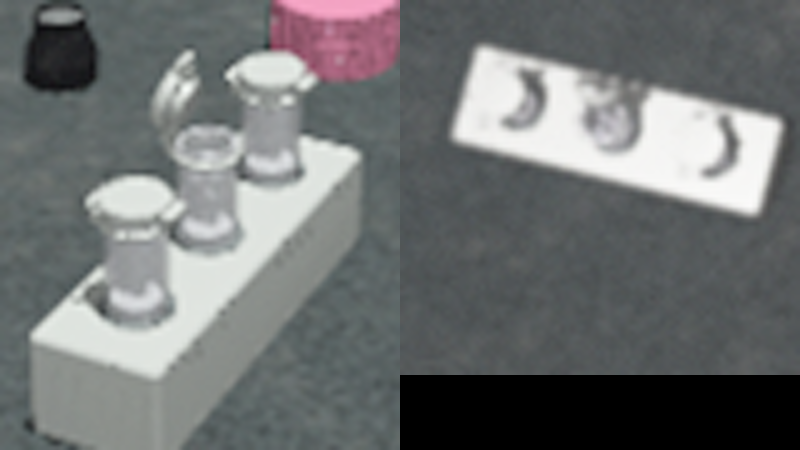

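Three candidate tubes: the left cap (288,272) and right cap (315,246) in the side view lie flat at z≈0.081, while the middle cap (299,255) stands upright to z=0.1086 at the far (+x) side. So the middle tube is the open one. The lid is the black disc at (397,223), on the jar in the holder, with its top at z≈0.111 (112 mm expected). Next I push the cap over from behind and press it down.

```bash
python3 - <<'E'
from h import *
a=np.radians(-13.3); ex=np.array([np.cos(a),np.sin(a)]); c=np.array([.5599,.1868])
P=lambda x,z:[*(c+x*ex),z]
R=down(-13.3)
robot.move_gripper(0.0)
robot.goto(P(.055,.16),R)
robot.servo_line(P(.055,.097),speed=.12)
robot.servo_line(P(.010,.097),speed=.08)
robot.servo_line(P(.0,.093),speed=.06)
print(robot.read_t(),robot.read_force())
for z in (.089,.086,.084,.083,.082,.081,.080,.079):
    robot.servo_line(P(0,z),speed=.04); f=robot.read_force()[2]; print(z,robot.read_position()[2],f)
    if f>10: break
robot.dwell(.2)
robot.servo_line(P(0,.13),speed=.15)
robot.servo_line(P(0,.2),speed=.3)
p,d,i=snap("side");w=pts(d,i)
z=w[...,2];m=np.zeros(z.shape,bool);m[235:320,262:342]=1;m&=(z>.07)&(z<.13)
n,l,st,ce=cv2.connectedComponentsWithStats(m.astype(np.uint8))
for k in range(1,n): q=w[l==k]; print(ce[k],len(q),q.min(0),q.max(0))
save("cap",cv2.resize(p[230:320,262:342],(640,720),interpolation=2)[:600])
print(robot.read_t(),robot.read_qpos())
# plan lid: IK at start and end of turn
for yaw in range(-180,180,15):
    for t in ([.526,-.175,.09],):
        q=robot.ik(t,down(yaw)); print(yaw,None if q is None else np.round(q,0)[[0,3,5]],end=';')
E
```

```text
5.45 [ 0.16881135 -0.28763512  0.44012879]
0.089 0.0885711286590739 -0.6562997226011125
0.086 0.08571890352950742 0.5531127048249473
0.084 0.08387025481700958 -0.893289298253075
0.083 0.08331319075267032 3.621789506434816
0.082 0.08318946188993193 11.60041013433519
[315.31125828 246.41059603] 151 [0.53409654 0.12865845 0.07005516] [0.56647246 0.15448838 0.08423961]
[302.45977011 258.68965517] 174 [0.54478853 0.17763121 0.07005759] [0.57692458 0.20270684 0.08401072]
[288.17258883 272.16243655] 197 [0.55663643 0.22460958 0.07025146] [0.58871606 0.25167689 0.08390292]
7.8 [ 3.74124965e+01  1.37224638e+01 -1.26356277e+01 -3.90021663e-02
 -6.36950182e+01  3.92879249e+01]
-180 [  2.   0. -92.];-165 [  2.   0. -77.];-150 [  2.   0. -62.];-135 [  2.   0. -47.];-120 [  2.   0. -32.];-105 [  2.   0. -17.];-90 [ 2.  0. -2.];-75 [ 2.  0. 13.];-60 [ 2.  0. 28.];-45 [ 2.  0. 43.];-30 [ 2.  0. 58.];-15 [ 2.  0. 73.];0 [ 2.  0. 88.];15 [  2.   0. 103.];30 [  2.   0. 118.];45 [  2.   0. 133.];60 [  2.   0. 148.];75 [  2.   0. 163.];90 None;105 [   2.    0. -167.];120 [   2.    0. -152.];135 [   2.    0. -137.];150 [   2.    0. -122.];165 [   2.    0. -107.];
```

View pics/cap.png

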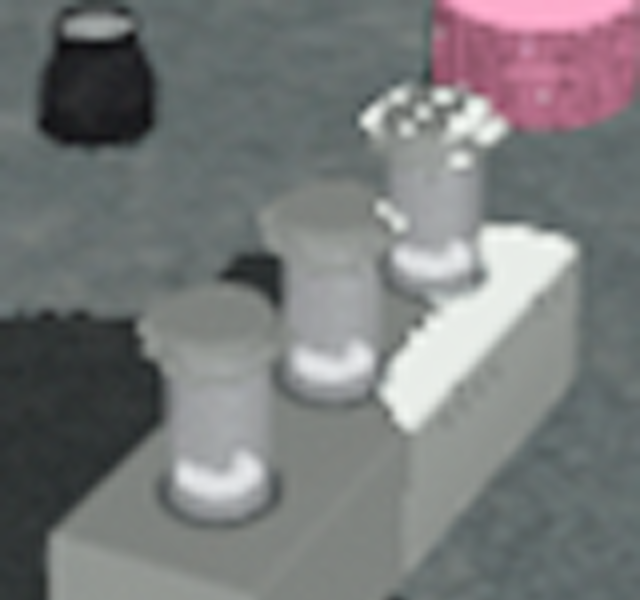

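The middle cap is now flat, level with its neighbours (top at 0.084), and the tool stopped on it at z=0.083 with 11.6 N. Next, grasp the lid.

```bash
python3 - <<'E'
from h import *
x,y=.526,-.1738
R=down(-130)
robot.goto([.53,-.05,.21],R); robot.move_gripper(1.0)
robot.goto([x,y,.19],R)
robot.servo_line([x,y,.12],speed=.2); robot.servo_line([x,y,.086],speed=.08)
f0=np.array(robot.read_force()); print("pre",f0,robot.read_t())
robot.move_gripper(0.0)
print(robot.read_grip_width()*88,robot.read_finger_force())
t=R[:,1]
for k in range(6):
    f=np.array(robot.read_force())-f0; print(robot.read_position(),f.round(1),"lat",round(f@t,2),np.round(robot.read_ft_torque(),2))
    if abs(f@t)<4: break
    pos=np.array([x,y,.086])+t*np.sign(f@t)*.0006; x,y=pos[:2]
    robot.servo_line(pos,speed=.02)
print(x,y,robot.read_t())
E
```

```text
pre [ 0.40419725 -0.23208269 -1.19899105] 12.35
58.12656844750195 30.000026081688702
[ 0.52661817 -0.17408265  0.08635094] [ 1.2 -3.   2. ] lat -2.86 [-0.88 -0.78  0.04]
0.526 -0.1738 12.95
```

```bash
python3 - <<'E'
from h import *
x,y,z0=.526,-.1738,.0862
off=0
for th in np.arange(8,81,8):
    z=z0+.0026*min(np.radians(th)/1.1,1)
    robot.goto([x,y,z],down(-130+th))
    f=np.array(robot.read_force()); print(th,f.round(1),np.round(robot.read_ft_torque()[2],2),round(robot.read_position()[2],4),round(robot.read_grip_width()*88,1),robot.read_t())
R=robot.read_tcp_rot(); print(np.degrees(np.arctan2(R[1][0],R[0][0])))
p,d,i=snap("side"); save("turned",cv2.resize(p[150:250,300:420],(720,600),interpolation=2))
E
```

```text
8 [ 0.6 -0.1  0.6] 0.15 0.0866 58.2 13.2083
16 [-0.6 -0.6  2.3] 0.17 0.087 57.7 13.4667
24 [-0.2  0.8  2.7] 0.17 0.0873 58.0 13.725
32 [-0.3  0.8  3.8] 0.08 0.0876 57.9 13.9833
40 [-0.5 -0.2  3.2] 0.15 0.0879 58.0 14.2417
48 [ 0.1 -0.   4.1] 0.07 0.0883 57.8 14.5
56 [1.  0.4 4.7] 0.04 0.0886 57.7 14.7583
64 [1.1 1.1 4.1] 0.01 0.0889 58.2 15.0167
72 [ 0.8 -0.   4. ] 0.01 0.0889 58.1 15.275
80 [0.2 0.2 4.1] 0.03 0.0888 57.8 15.5333
-50.466312853157035
```

View pics/turned.png

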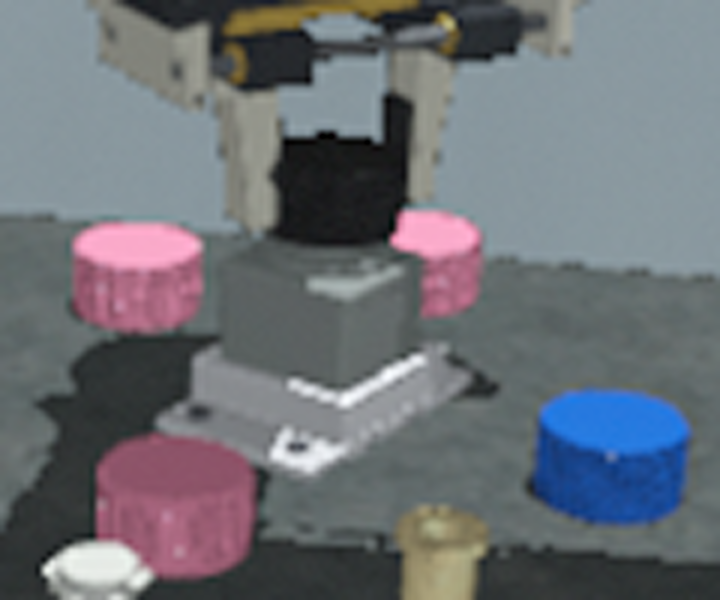

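The lid is held between both fingers, the jar is seated in its holder, and the moment fell to about 0 near 64°, as it should when the thread lets go. I'll lift in small steps and watch the force, since a caught jar would pull with about 6 N.

```bash
python3 - <<'E'
from h import *
x,y=.526,-.1738; R=down(-50)
for z in np.arange(.0908,.1041,.002):
    robot.servo_line([x,y,z],R,speed=.03); robot.dwell(.1)
    f=np.mean([robot.read_force()[2] for _ in range(4)]); print(round(z,4),round(robot.read_position()[2],4),round(f,1))
    if f<-3.5: print("CAUGHT"); break
p,d,i=snap("side"); save("lift",cv2.resize(p[150:250,300:420],(720,600),interpolation=2)); print(robot.read_t())
E
```

```text
0.0908 0.0905 0.5
0.0928 0.0926 -0.7
0.0948 0.0948 -0.7
0.0968 0.0968 -0.9
0.0988 0.0988 -0.4
0.1008 0.1008 -0.6
0.1028 0.1028 -0.9
18.0833
```

View pics/lift.png

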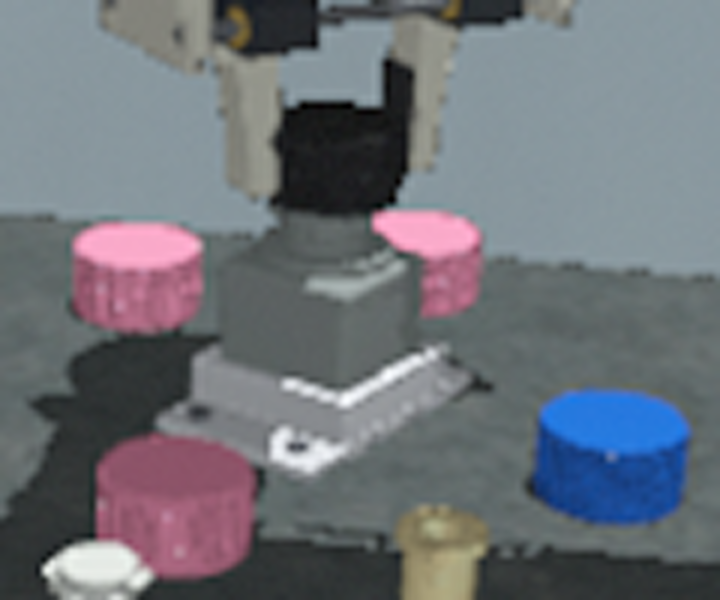

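The lid has come free: the force is only its own weight, the neck shows bare beneath it, and the jar stays seated. I'll raise it to about 28 mm above the rim, which is 20 mm above the seal.

```bash
python3 - <<'E'
from h import *
robot.servo_line([.526,-.1738,.129],down(-50),speed=.05); robot.dwell(.5)
p,d,i=snap("side"); save("end",cv2.resize(p[140:290,262:442],(720,600),interpolation=2)); w=pts(d,i);z=w[...,2]
m=np.zeros(z.shape,bool);m[155:200,335:372]=1
m&=(p.max(-1)<45)&(np.hypot(w[...,0]-.526,w[...,1]+.172)<.033)
print(w[m].min(0),w[m].max(0)); print(robot.read_force(),robot.read_grip_width()*88,robot.read_finger_force(),robot.read_position(),robot.read_tcp_rot()[2],robot.read_t())
E
```

```text
[ 0.49695598 -0.20033338  0.10069155] [ 0.54608101 -0.14001532  0.16556991]
[-0.61355464 -0.55938881 -0.55764554] 57.82672694706631 29.999801523517817 [ 0.52596099 -0.17380686  0.12890594] [-1.12170899e-04  1.68053909e-04 -9.99999980e-01] 19.3083
```

View pics/end.png

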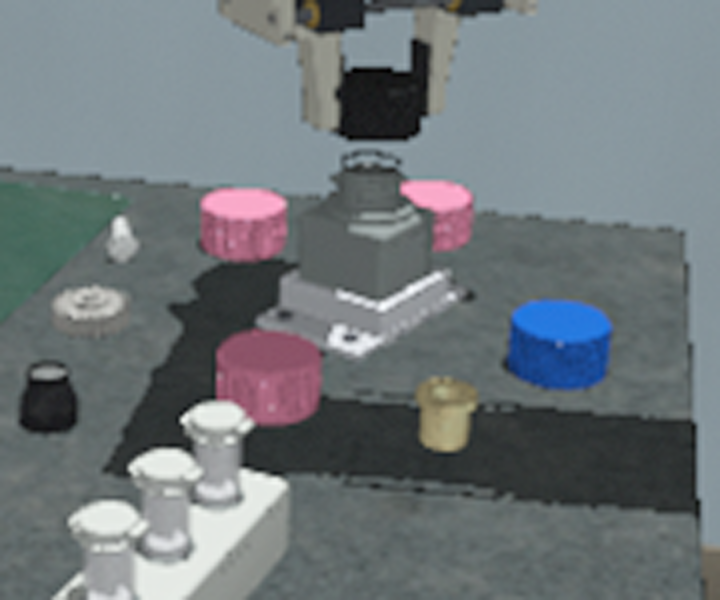

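The lid is held level at (380,103), clear above the seal ring at (372,157). The jar is seated, all three caps are shut and the bystanders are undisturbed. Handing in.

```bash
python3 -c "
from rig import robot
print(robot.job_done())"
```

```text
the job is handed in; nothing more can be done
None
```

The job is handed in: the open (middle) tube's cap is pressed shut, and the jar's lid is unscrewed and held level about 28 mm above the rim (about 20 mm above the seal), with the jar still seated and nothing else moved, at about 19 s of the 51 s allowed.

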